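# Show the blue-stone bangle to the inspection camera over the catch dish

## Task

First slide the blue catch dish across the bench, without lifting it, until it sits wholly on the dark round mark in front of the inspection camera, in case a stone comes loose. Then take the silver bangle with the blue stone out of the rack and hold it up in the air over the dish: bangle upright, stone at its side, on the lens axis 8 cm in front of the glass and facing straight into the lens. Finish while still holding it there, steady and touching nothing else; do not touch the camera, and leave the other bangles and everything else on the bench where they are.

Things in the scene. Friction and masses are not known exactly. Their poses are not given: they have to be found in the camera images.
- silver_bangle: Rigid silver bangle with the BLUE stone: round band, outer dia 72, inner 62, 12 mm wide along its axis, about 75 g, on edge in one of the three rack slots. Origin: centre of the circle, 54 mm above the bench in the rack (top of band 90). y = axis of the circle, x = from centre through the stone, both level; z up. Pinch the top of the band from above, fingers closing along y; it hangs below them.
- silver_bangle_stone (a point): Face of the blue stone: a 13 mm round stone in a 16 mm setting on the outside of the band. The point is its outermost centre, 42 mm from the bangle's centre along the bangle's +x; the stone looks along +x.
- gold_bangle: Loose bystander: gold-coloured bangle with a green stone, same shape, size and axes, standing in another rack slot.
- rose_bangle: Loose bystander: rose-coloured bangle with a red stone, same shape, size and axes, standing in another rack slot.
- rack: Fixed wooden rack, 96 (x) x 208 (y) x 42 mm; origin: centre of its underside. Slots at y = -60, 0, +60 mm: bangles stand with axis along y, stones to +x, on two dowels (x = +-29 mm) between brass pins 50 mm high, 2 mm play each side. 48 mm is free between neighbouring bangles: open the gripper only about 45 mm, and lift straight up 50 mm or more to clear the pins.
- dish: Loose round catch dish, blue with cork lining, outer diameter 110, upright sides 22 mm high, wall 4 mm, about 0.2 kg. Origin: centre of its underside, z up. It slides on the bench when its outer side is pushed low down (two part-open fingers cradle the round side well) and stops when the push stops.
- station: Fixed inspection camera. Origin: on the bench at the centre of the flat dark round mark, 150 mm across, where the dish belongs. Level x axis points from the mark to the camera: lens glass and ring light (68 mm across) at x = 80 mm, lens axis 150 mm above the bench, looking along -x; grey foot x = 170 to 340, 150 wide; column at x = 290, 295 mm high.
- focus (a point): The point on the lens axis where the stone's face must be held: 80 mm in front of the glass, 150 mm straight above the centre of the dark mark. Its x axis points level to the lens.
- lens (a point): Centre of the lens glass, on the lens axis 150 mm above the bench, at x = 80 mm of the station.
- brown_bar: Loose bystander: dark brown bar of polishing compound, 110 x 32 x 26 mm, lying on the bench. Origin: centre of its underside, x along its length. Leave it where it is.
- yellow_bar: Loose bystander: yellow bar of polishing compound, 110 x 32 x 26 mm, lying on the bench. Origin: centre of its underside, x along its length. Leave it where it is.
- black_bar: Loose bystander: black bar of polishing compound, 110 x 32 x 26 mm, lying on the bench. Origin: centre of its underside, x along its length. Leave it where it is.
- jar: Loose bystander: small amber glass jar with a white cap, diameter 48 mm, height 55 mm. Origin: centre of its underside.
- mould: Loose bystander: pink flower-shaped mould, about 68 mm across, 20 mm high. Origin: centre of its underside.
Mind the look-alikes: they are no part of the job. What is meant by the rack is not green or red, and is the larger of those in its own colour.

How it is judged:
On the way, in this order (a step that is already met when the one before it is completed fails the run):
1. the dish sits wholly on the dark mark, at rest, while the silver bangle is still in the rack (horizontal distance between dish and station below 0.02 m and height (world z) of dish below 0.006 m and angle between dish's own z axis and vertical below 0.1 rad and linear speed of dish below 0.02 m/s and distance of silver_bangle from where it was at the start of the episode below 0.03 m), for 0.2 s.
2. the silver bangle is lifted out of the rack by the fingers (height (world z) of silver_bangle above 0.1 m and contact force between silver_bangle and the fingers above 0.5 N), for 0.1 s.
3. the blue stone is at the focus point, facing the lens (distance between silver_bangle_stone and focus below 0.014 m and x of silver_bangle in the frame of station below -0.02 m and angle between the x axis of silver_bangle and the x axis of station, either way round below 0.21 rad and angle between silver_bangle's own z axis and vertical below 0.21 rad and linear speed of silver_bangle below 0.03 m/s and angular speed of silver_bangle below 0.3 rad/s), for 0.3 s.
At the end, for the whole second after the job is handed in: The fingers hold the bangle still in the air, clear of all else: stone within 14 mm of the focus point, facing the lens within 12 degrees, bangle upright within 12 degrees; dish flat on the bench within 20 mm of the mark's centre; every bystander within 30 mm of its start (all of step 3 and horizontal distance between dish and station below 0.02 m and height (world z) of dish below 0.006 m and angle between dish's own z axis and vertical below 0.1 rad and linear speed of dish below 0.02 m/s and contact force between silver_bangle and the fingers above 0.5 N and contact force between silver_bangle and dish below 0.1 N and contact force between silver_bangle and station below 0.1 N and contact force between silver_bangle and rack below 0.1 N and contact force between silver_bangle and gold_bangle below 0.1 N and contact force between silver_bangle and rose_bangle below 0.1 N and distance of each of gold_bangle, rose_bangle, brown_bar, yellow_bar, black_bar, jar, mould from where it was at the start of the episode below 0.03 m); the arm keeps its last pose, push and grip.
It fails at once if the dish is lifted or tipped (height (world z) of dish above 0.012 m or angle between dish's own z axis and vertical above 0.2 rad).
It fails at once if the camera is touched (over 1 N) (contact force between station and the arm above 1 N or contact force between station and the fingers above 1 N or contact force between station and silver_bangle above 1 N or contact force between station and dish above 1 N).
It fails at once if a bystander is moved by more than 30 mm (distance of any of gold_bangle, rose_bangle, brown_bar, yellow_bar, black_bar, jar, mould from where it was at the start of the episode above 0.03 m).
It also fails if it takes over 58 s, if anything falls off the work surface, if the arm or the gripper's body presses on something with over 40 N, if the wrist force passes 120 N, or if a joint passes its speed limit or range.

## Robot

A 6-joint arm with a two-finger parallel gripper is mounted at the origin on the work surface. World frame = base frame: x ahead of the robot, y to its left, z up, the work surface at z = 0. Lengths are in m, angles in rad, forces in N, time in s.
With the tool pointing down it reaches from about 0.325 to 0.85 m from the base axis. Payload 15.5 kg.
Tool frame: the origin (TCP) lies at the very end of the fingers, on their centre line; the grasp point (between the pads) lies 19 mm behind it; z points along the fingers, y is the line along which they close (so a half turn about z gives the same grasp; the last joint's range is limited). The gripper opens to 91 mm and grips with 3 to 60 N. Pads are 32 mm wide; open, the fingers measure 118 mm over their backs; the gripper's body (76 mm by 178 mm) begins 60 mm behind the grasp point.
Start: joints at [-1.202, 0.494, 1.345, -0, 1.302, -0.096], TCP at [0.28, -0.559, 0.186] pointing down, gripper open.
Joint ranges: [-2.91, 2.91], [-0.82, 2.16], [0.22, 2.67], [-1.22, 4.37], [0.12, 2.79], [-3.08, 3.08]. Speed limits (rad/s): [1.89, 1.89, 2.57, 3.01, 3.01, 3.01].

## Interface

Orientations are given as a 3x3 rotation matrix whose columns are the frame's x, y, z axes.
In Python, from bench import env, claw, status, viewer gives the robot as it stands. Calls block until the motion is done:
- env.move_to(position, orientation): joint-space move of the TCP to a pose.
- env.movel(position, vel=0.15, rot=None, guard=None): straight line of the TCP; rot=None keeps the orientation; vel is the mean speed in m/s. With guard (N) it stops when the force on the tool has changed by that much, and returns True; else False.
- env.set_joints(angles): joint-space move.
- claw.set_gripper(opening, strength=None): finger opening in m; strength is the grip in N (None keeps the last); returns when the fingers have stopped.
- env.hold(seconds).
- env.ik(position, orientation): joint angles nearest the present ones, or None.
- status.state(): the state.
- viewer.snapshot(name): name is "scene" or "top" or "wrist"; returns a dict with "image" (384x512x3 uint8, red, green, blue), "depth" (384x512 float32, m along the optical axis (not along the pixel's ray), 0 where there is no reading), "K" (3x3 intrinsics, pixels), "world_to_cam" (4x4, takes a point from world to camera coordinates); the wrist camera has in their place "T_tool_cam" (4x4, takes a point from camera to tool coordinates, whose origin is the TCP and whose axes are the flange's). Camera axes: x right, y down, z forward; pixel columns grow to the right and rows downward; lengths in m; the calibration is good to about 2 mm. A picture is of the moment at which its call begins: read the wrist's pose just before it.
A pose or a line that the arm cannot do raises env.PlanningError and nothing moves.
- env.hand_in(): hands the job in; it is judged then, once.
The state is a dict: "clock": time; "joint_pos": joint angles; "qvel": joint speeds; "effort": joint torques, N m; "ee_pos": TCP position; "tcp_rot": TCP orientation; "ft_force": force on the tool from outside, world axes, zero at the start; "moment": the same for the moment, N m; "opening": finger opening in m; "gripper_force": force on a finger pad.
Only numpy, scipy, OpenCV 4.12 (cv2) and the standard library are available. Lean on these libraries where they do the work, as an engineer would, in place of code of your own. Each camera call takes 0.05 s, during which the arm holds its last target. There are 200 camera calls.

## Working session

There is one attempt and no reset: what is moved stays moved. The work goes in short steps, each a Python script; the robot and the scene stay as the last script left them, time stands still between calls to the robot, and variables do not carry over. Pictures are saved under pics/ and viewed, at most 10 in all, crops included, and the job is handed in when it is done.

```bash
mkdir -p pics; ls
python3 - <<'E'
from bench import env,claw,status,viewer
import cv2,numpy as np,pickle
d={}
for n in("scene","top"):
    s=viewer.snapshot(n); d[n]=s
    cv2.imwrite(f"pics/{n}0.png",cv2.resize(s["image"][:,:,::-1],(800,600),interpolation=cv2.INTER_CUBIC))
    print(n,s["K"].tolist(),np.round(s["world_to_cam"],3).tolist())
pickle.dump(d,open("d0.pkl","wb"))
E
```

```text
pics
scene [[354.6933921678262, 0.0, 254.47937592385503], [0.0, 354.6933921678262, 185.80128753222007], [0.0, 0.0, 1.0]] [[-0.685, 0.728, 0.003, 0.25], [0.589, 0.557, -0.585, -0.296], [-0.428, -0.4, -0.811, 1.468], [0.0, 0.0, 0.0, 1.0]]
top [[464.02935409874453, 0.0, 257.0251915647285], [0.0, 464.02935409874453, 190.04632809550475], [0.0, 0.0, 1.0]] [[-0.026, -1.0, 0.004, 0.144], [-0.997, 0.026, -0.066, 0.525], [0.066, -0.006, -0.998, 1.73], [0.0, 0.0, 0.0, 1.0]]
```

View pics/top0.png

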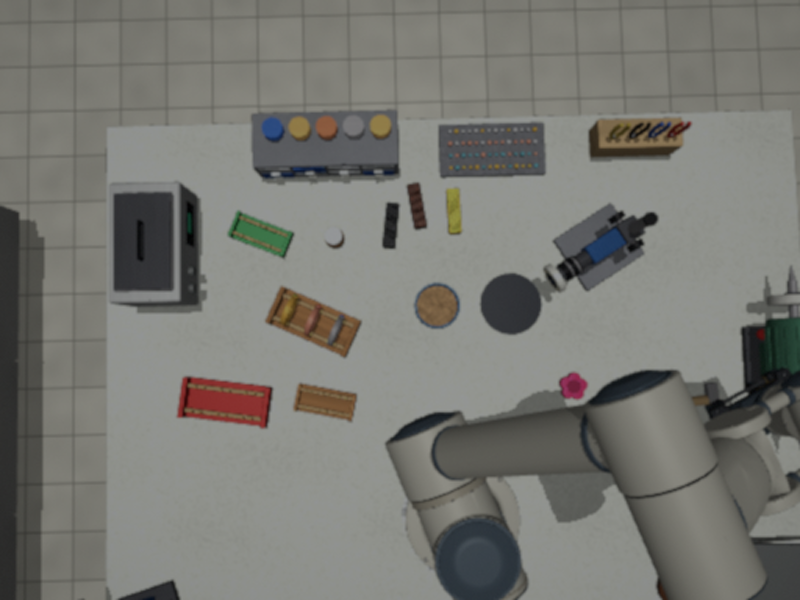

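View pics/scene0.png

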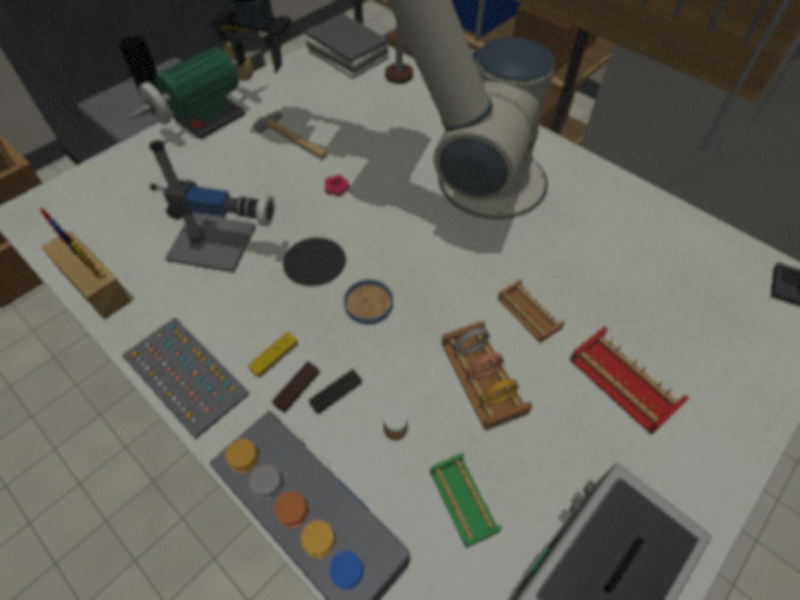

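The top view shows the dish at (437,305), the mark at (511,303), the lens at (557,277), and the wooden rack at (313,322) with silver at its lower-right end (338,328). The small brown, green and red racks are empty look-alikes. Next I measure these.

```bash
cat > h.py <<'E'
import numpy as np,cv2
def cast(s,uv,z,W=None):
    W=s["world_to_cam"] if W is None else W; uv=np.atleast_2d(np.asarray(uv,float))
    d=(np.linalg.inv(s["K"])@np.c_[uv,np.ones(len(uv))].T).T@W[:3,:3]; c=-W[:3,:3].T@W[:3,3]
    return c+d*((z-c[2])/d[:,2])[:,None]
def cloud(s,W=None):
    W=s["world_to_cam"] if W is None else W; v,u=np.mgrid[:384,:512]; D=s["depth"]
    p=np.stack([u,v,np.ones_like(u)],-1)@np.linalg.inv(s["K"]).T*D[...,None]
    return (p-W[:3,3])@W[:3,:3]
def blobs(m,amin=15):
    c,_=cv2.findContours(m.astype(np.uint8),cv2.RETR_EXTERNAL,cv2.CHAIN_APPROX_NONE)
    return sorted([k[:,0] for k in c if cv2.contourArea(k)>=amin],key=lambda k:-cv2.contourArea(k))
E
python3 - <<'E'
import pickle,numpy as np,cv2
from h import *
np.set_printoptions(precision=4,suppress=True)
d=pickle.load(open("d0.pkl","rb")); t=d["top"]
tiles=[]
for n in("top","scene"):
    s=d[n]; hsv=cv2.cvtColor(s["image"],cv2.COLOR_RGB2HSV); P=cloud(s); H,S,V=[hsv[...,i].astype(int) for i in range(3)]
    x,y,z=P[...,0],P[...,1],P[...,2]; ok=s["depth"]>0
    near=ok&(x>.3)&(x<.8)&(z<.3)
    # mark
    m=near&(V<75)&(S<70)&(z<.012)&(np.hypot(x-.5,y+.12)<.12)
    for b in blobs(m,100)[:1]:
        w=cast(s,b,0)[:,:2]; c,r=cv2.minEnclosingCircle(w.astype(np.float32)); print(n,"mark",c,r)
    m=near&(H>95)&(H<125)&(S>70)&(np.hypot(x-.5,y-.06)<.1)
    for b in blobs(m,20)[:1]:
        w=cast(s,b,.022)[:,:2]; c,r=cv2.minEnclosingCircle(w.astype(np.float32)); print(n,"dish",c,r,"z",np.median(z[m]))
    # station high things
    q=ok&(x>.4)&(x<.85)&(y<-.14)&(y>-.5)
    for lo,hi in((.1,.2),(.2,.32)):
        k=q&(z>lo)&(z<hi); print(n,"stn",lo,k.sum(),P[k].mean(0),P[k].min(0),P[k].max(0))
    k=q&(z>.005)&(z<.05)&(S<70)&(V<130)
    for b in blobs(k,60)[:1]: print(n,"foot",cv2.minAreaRect(cast(s,b,.015)[:,:2].astype(np.float32)))
    # rack
    k=ok&(y>.2)&(y<.5)&(x>.36)&(x<.6)&(z>.012)&(z<.06)&(H<22)&(S>60)
    for b in blobs(k,100)[:2]: print(n,"rack",cv2.minAreaRect(cast(s,b,.042)[:,:2].astype(np.float32)))
    k=ok&(y>.2)&(y<.5)&(x>.36)&(x<.6)&(z>.065)&(z<.12); print(n,"bangle tops",k.sum())
    for b in blobs(k,3):
        mm=np.zeros(k.shape,np.uint8);cv2.drawContours(mm,[b],-1,1,-1); i=(mm>0)&k; print("  ",P[i].mean(0),P[i].max(0),s["image"][i].mean(0))
    c=(200,205) if n=="top" else (310,238)
    im=s["image"][c[1]-35:c[1]+35,c[0]-45:c[0]+45,::-1]; tiles.append(cv2.resize(im,None,fx=7,fy=7,interpolation=cv2.INTER_CUBIC)[:,:395*1+235])
cv2.imwrite("pics/rack0.png",cv2.resize(np.vstack(tiles),(540,600) if 0 else (386,600)) if 0 else cv2.resize(np.hstack(tiles),(800,311)))
E
```

```text
top mark (0.5083853006362915, -0.13473835587501526) 0.07307607680559158
top stn 0.1 1019 [ 0.6087 -0.3017  0.1683] [ 0.5216 -0.4154  0.1184] [ 0.7025 -0.1882  0.1931]
top stn 0.2 140 [ 0.6554 -0.3784  0.2671] [ 0.644  -0.3972  0.2003] [ 0.6716 -0.3678  0.3029]
top foot ((0.679932177066803, -0.3265012204647064), (0.06284217536449432, 0.17287343740463257), 34.40418243408203)
top rack ((0.4400063455104828, 0.26625585556030273), (0.038281071931123734, 0.09208090603351593), 64.30823516845703)
top rack ((0.5131585597991943, 0.420443594455719), (0.033679720014333725, 0.09182678908109665), 63.8234748840332)
top bangle tops 192
   [0.5012 0.3956 0.0825] [0.5323 0.4126 0.0956] [117.1692  92.3846  41.6769]
   [0.4508 0.2871 0.0827] [0.4857 0.304  0.099 ] [87.8125 85.8906 85.8438]
   [0.4758 0.3415 0.0829] [0.5089 0.3577 0.0957] [112.5397  75.3492  62.1905]
scene mark (0.5101152062416077, -0.1365935206413269) 0.07317005097866058
scene stn 0.1 1280 [ 0.6246 -0.3001  0.1632] [ 0.5259 -0.429   0.1003] [ 0.7054 -0.1866  0.2   ]
scene stn 0.2 241 [ 0.6628 -0.375   0.2571] [ 0.6457 -0.3972  0.2001] [ 0.6755 -0.3661  0.2981]
scene foot ((0.6444619297981262, -0.34615403413772583), (0.15903371572494507, 0.17608264088630676), 31.07158851623535)
scene rack ((0.5225721001625061, 0.4176025390625), (0.06161775439977646, 0.10120851546525955), 73.91864013671875)
scene rack ((0.4808683395385742, 0.3293278217315674), (0.11180657893419266, 0.08622056990861893), 73.87767028808594)
scene bangle tops 274
   [0.5097 0.3951 0.0829] [0.5389 0.415  0.093 ] [123.4653  96.3168  43.6733]
   [0.4836 0.3412 0.083 ] [0.5106 0.3612 0.0937] [120.3483  83.8764  66.2135]
   [0.4578 0.2873 0.0829] [0.4855 0.3083 0.0925] [92.2048 88.4217 83.7831]
```

View pics/rack0.png

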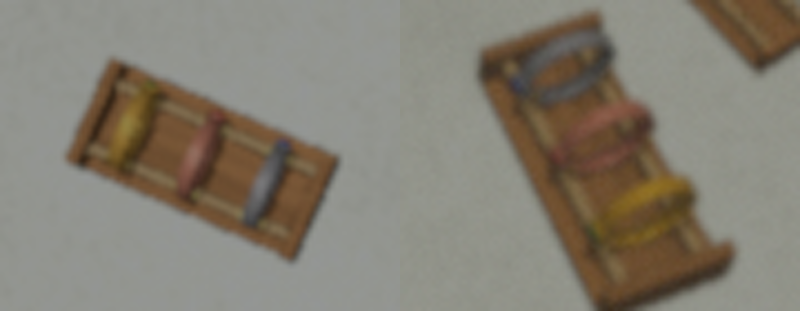

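Stones point toward world +x. The silver stone end is at about (285,145) in the left crop. Rack yaw is about -25° and station yaw about -58° (mark to column measures 0.284 m, expected 0.290). The dish mask failed, so I'll redo it by height and move up.

```bash
cat >> h.py <<'E'
def down(yaw):  # tool pointing down, closing line (tool y) at this world yaw
    c,s=np.cos(yaw),np.sin(yaw); return np.array([[-s,c,0],[c,s,0],[0,0,-1.]]) 
def dish(s,near,rad=.12,n=""):
    P=cloud(s); z=P[...,2]
    m=(s["depth"]>0)&(np.hypot(P[...,0]-near[0],P[...,1]-near[1])<rad)&(z>.012)&(z<.035)
    m=cv2.morphologyEx(m.astype(np.uint8),cv2.MORPH_CLOSE,np.ones((5,5)))
    b=blobs(m,60)[0]; w=cast(s,b,.022)[:,:2].astype(np.float32); return cv2.minEnclosingCircle(w),w.mean(0)
E
python3 - <<'E'
import pickle,numpy as np
from h import *
from bench import env,claw,status,viewer
d=pickle.load(open("d0.pkl","rb"))
for n in d: print(n,dish(d[n],(.505,.05)))
st=status.state(); p=np.array(st["ee_pos"]); R=np.array(st["tcp_rot"]); print(np.round(R,3))
yb=np.radians(-25.3)+np.pi/2; ys=np.radians(-58)+np.pi/2
for k in (0,np.pi):
    for nm,pos,yaw in(("push0",(.505,.15,.1),0),("push1",(.509,-.07,.01),0),("grasp",(.454,.287,.12),yb),("hold",(.487,-.1,.18),ys)):
        print(k,nm,np.round(env.ik(np.array(pos),down(yaw+k)),2) if env.ik(np.array(pos),down(yaw+k)) is not None else None)
env.movel(np.array([p[0],p[1],.45]),vel=.3); print(status.state()["clock"])
E
```

```text
scene (((0.5100535154342651, 0.04759949818253517), 0.05767826363444328), array([0.5113543 , 0.04788399], dtype=float32))
top (((0.5053680539131165, 0.035976558923721313), 0.06316869705915451), array([0.507774  , 0.03764169], dtype=float32))
[[ 0.894  0.448 -0.   ]
 [ 0.448 -0.894  0.001]
 [ 0.    -0.001 -1.   ]]
0 push0 [ 0.18  0.46  1.69 -0.    0.99  0.18]
0 push1 [-0.25  0.59  1.8  -0.    0.75 -0.25]
0 grasp [ 0.45  0.45  1.64 -0.    1.05 -0.68]
0 hold [-0.32  0.32  1.66 -0.    1.16 -0.88]
3.141592653589793 push0 [ 0.18  0.46  1.69 -0.    0.99 -2.97]
3.141592653589793 push1 [-0.25  0.59  1.8  -0.    0.75  2.89]
3.141592653589793 grasp [ 0.45  0.45  1.64 -0.    1.05  2.46]
3.141592653589793 hold [-0.32  0.32  1.66 -0.    1.16  2.26]
1.1333
```

```bash
cat >> h.py <<'E'
def wrist(status,viewer):
    st=status.state(); T=np.eye(4); T[:3,:3]=st["tcp_rot"]; T[:3,3]=st["ee_pos"]
    s=viewer.snapshot("wrist"); s["world_to_cam"]=np.linalg.inv(T@np.array(s["T_tool_cam"])); return s
def save(s,name): cv2.imwrite(f"pics/{name}.png",s["image"][:,:,::-1])
E
python3 - <<'E'
import numpy as np,pickle
from h import *
from bench import env,claw,status,viewer
env.move_to(np.array([.42,.1,.42]),down(0))
s=wrist(status,viewer); save(s,"w1"); pickle.dump(s,open("w1.pkl","wb"))
print(np.round(s["world_to_cam"],2).tolist(),status.state()["clock"])
try: print(dish(s,(.508,.042)))
except Exception as e: print(e)
E
```

```text
[[1.0, -0.0, 0.0, -0.42], [-0.0, -0.96, 0.29, -0.0], [0.0, -0.29, -0.96, 0.64], [0.0, 0.0, 0.0, 1.0]] 3.575
(((0.5092658996582031, 0.04806971549987793), 0.055573221296072006), array([0.5091306 , 0.04867963], dtype=float32))
```

View pics/w1.png

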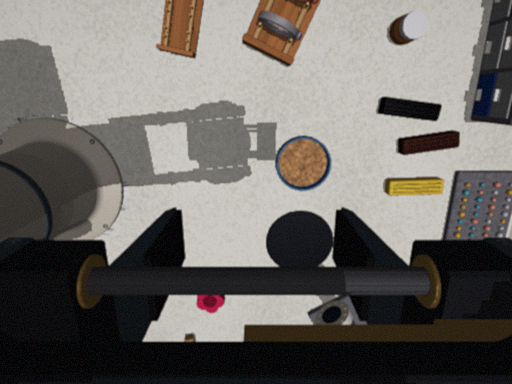

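The wrist view shows the dish at (302,162), which measures radius 55.6 mm as expected and puts it at (0.509, 0.048). The mark is at (300,240) and the silver bangle at (280,25). Pushing now, stopping a little short.

Run:
```python
import numpy as np,pickle
from h import *
from bench import env,claw,status,viewer
s=pickle.load(open("w1.pkl","rb")); g=cv2.cvtColor(s["image"],cv2.COLOR_RGB2GRAY)
m=(g<60).astype(np.uint8); m[:, :255]=0; m[:,345:]=0; m[:205]=0; m[262:]=0
b=blobs(m,200)[0]; b=b[b[:,1]<258]; w=cast(s,b,0)[:,:2]
A=np.c_[2*w,np.ones(len(w))]; q=np.linalg.lstsq(A,(w**2).sum(1),rcond=None)[0]; print("mark",q[:2],np.sqrt(q[2]+q[:2]@q[:2]))
claw.set_gripper(.06)
R=down(0); x=.5093
env.movel(np.array([x,.145,.15]),vel=.3,rot=R)
env.movel(np.array([x,.145,.008]),vel=.2)
env.movel(np.array([x,-.066,.008]),vel=.07); env.hold(.2)
st=status.state(); print(st["clock"],st["ft_force"],st["opening"],st["ee_pos"])
env.movel(np.array([x,-.05,.008]),vel=.1)
for n in("top","scene"):
    t=viewer.snapshot(n); save(t,n+"2"); print(n,dish(t,(.509,-.125),.075))
```

```text
mark [ 0.52572456 -0.12747562] 0.07755498416210972
9.5583 [-0.31898759  0.06272546 -0.15087397] 0.0602454993911619 [ 0.50926648 -0.06593014  0.00798256]Traceback (most recent call last):
  File "<stdin>", line 16, in <module>
  File "h.py", line 19, in dish
    b=blobs(m,60)[0]; w=cast(s,b,.022)[:,:2].astype(np.float32); return cv2.minEnclosingCircle(w),w.mean(0)
      ~~~~~~~~~~~^^^
IndexError: list index out of range
```

```bash
cat >> h.py <<'E'
def circ(w):
    A=np.c_[2*w,np.ones(len(w))]; q=np.linalg.lstsq(A,(w**2).sum(1),rcond=None)[0]; return q[:2],np.sqrt(q[2]+q[:2]@q[:2])
E
python3 - <<'E'
import numpy as np,pickle
from h import *
from bench import env,claw,status,viewer
env.movel(np.array([.5093,-.03,.008]),vel=.15)
env.movel(np.array([.45,.03,.38]),vel=.35)
s=wrist(status,viewer); save(s,"w2"); pickle.dump(s,open("w2.pkl","wb"))
print(dish(s,(.509,-.125),.09), status.state()["clock"])
for n in("top","scene"):
    t=viewer.snapshot(n)
    try: print(n,dish(t,(.509,-.125),.09))
    except Exception as e: print(n,e)
E
```

```text
Traceback (most recent call last):
  File "h.py", line 19, in dish
    b=blobs(m,60)[0]; w=cast(s,b,.022)[:,:2].astype(np.float32); return cv2.minEnclosingCircle(w),w.mean(0)
      ~~~~~~~~~~~^^^
IndexError: list index out of range
```

View pics/w2.png

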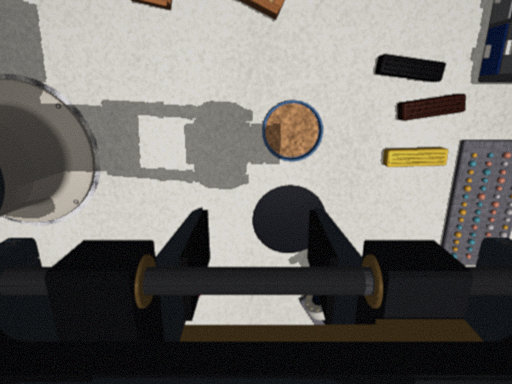

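Run:
```python
import pickle
from h import *
s=pickle.load(open("w2.pkl","rb")); P=cloud(s)
print(np.round(s["world_to_cam"],3).tolist()); print(P[130,293],P[130,265],P[240,290],P[110,200])
print(cast(s,[[293,130]],.022),cast(s,[[289,219]],0)); print(dish(s,(.51,.045)))
m=(cv2.cvtColor(s["image"],cv2.COLOR_RGB2GRAY)<60).astype(np.uint8); m[:,:250]=0;m[:,330:]=0;m[:180]=0;m[240:]=0
b=blobs(m,200)[0]; b=b[(b[:,1]<206)|((b[:,1]<237)&(b[:,0]<270))]; print(circ(cast(s,b,0)[:,:2]))
```

```text
[[1.0, -0.001, -0.001, -0.449], [-0.001, -0.957, 0.289, -0.059], [-0.001, -0.289, -0.957, 0.585], [0.0, 0.0, 0.0, 1.0]]
[0.51258    0.04662727 0.00429202] [0.46098088 0.04672011 0.00473287] [ 0.51416207 -0.17990274 -0.00150141] [ 0.34209181  0.08228748 -0.00173104]
[[0.51061613 0.04865035 0.022     ]] [[ 0.51061496 -0.13224867  0.        ]]
(((0.5094117522239685, 0.04715925082564354), 0.054880429059267044), array([0.50933236, 0.04776055], dtype=float32))
(array([ 0.5100602 , -0.13454155]), np.float64(0.07203647615258771))
```

The dish measures (0.509, 0.047), so it did not move, although the reported TCP passed its position. I'll check the state and repeat the push in steps, logging force.

Run:
```python
from h import *
from bench import env,claw,status,viewer
def rep(t):
    st=status.state(); print(t,round(st["clock"],2),np.round(st["ee_pos"],4),np.round(st["ft_force"],2),st["opening"])
rep("now")
env.movel(np.array([.5093,.15,.15]),vel=.35,rot=down(0))
env.movel(np.array([.5093,.15,.008]),vel=.25); rep("low")
for y in (.125,.105,.09):
    print(env.movel(np.array([.5093,y,.008]),vel=.06,guard=8)); rep(y)
t=viewer.snapshot("scene"); im=t["image"][150:260,180:330,::-1]; cv2.imwrite("pics/push.png",cv2.resize(im,(750,550),interpolation=cv2.INTER_CUBIC))
print(dish(t,(.509,.03),.09))
```

```text
now 11.49 [0.4495 0.0297 0.3785] [ 0.16 -0.17  0.89] 0.0596745500040646
low 13.12 [0.5104 0.1498 0.0096] [-0.23 -0.4   1.21] 0.05997594276969192
False
0.125 13.68 [0.5094 0.1247 0.0081] [-0.18 -0.55  0.29] 0.059847765035089574
False
0.105 14.17 [0.5093 0.1047 0.008 ] [-0.59  0.9   0.37] 0.05981017448896381
False
0.09 14.57 [0.5093 0.0896 0.008 ] [ 0.75 -0.31 -0.25] 0.05999572582371691
(((0.5165632963180542, 0.054511673748493195), 0.05357556417584419), array([0.53309315, 0.0748036 ], dtype=float32))
```

View pics/push.png

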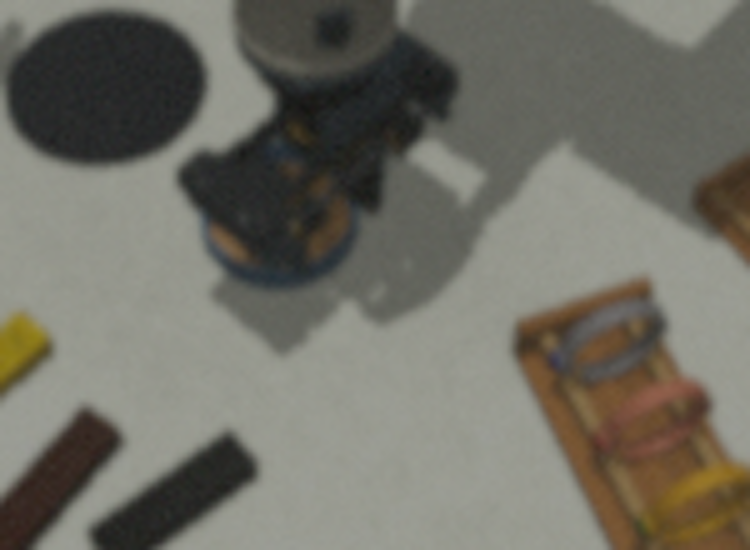

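The gripper covers the dish at about (290,200) in the crop, yet there is no contact force and the dish has not moved. I'll check where the fingertips really are using scene depth.

Run:
```python
from h import *
from bench import env,claw,status,viewer
env.movel(np.array([.5093,.17,.008]),vel=.2); env.hold(.2)
st=status.state(); print(st["clock"],np.round(st["ee_pos"],4),st["joint_pos"])
for n in("scene","top"):
    t=viewer.snapshot(n); P=cloud(t); g=t["image"].max(-1)
    k=(t["depth"]>0)&(np.abs(P[...,0]-.509)<.13)&(np.abs(P[...,1]-.17)<.13)&(P[...,2]>.008)&(P[...,2]<.3)&(g<70)
    Q=P[k]; print(n,len(Q))
    for lo in np.arange(.0,.14,.015):
        q=Q[(Q[:,2]>=lo)&(Q[:,2]<lo+.015)]
        if len(q): print(round(lo,3),len(q),np.round(q.min(0),3),np.round(q.max(0),3))
    if n=="scene": cv2.imwrite("pics/tip.png",cv2.resize(t["image"][130:260,200:360,::-1],(738,600),interpolation=cv2.INTER_CUBIC))
s=wrist(status,viewer); save(s,"w3"); P=cloud(s)
for v in range(170,300,15): print(v,np.round(P[v,::32],3)[:, :].tolist() if v in(215,) else np.round(P[v,::32,2],3))
```

```text
15.3667 [0.5093 0.1693 0.008 ] [ 2.09684349e-01  6.16437271e-01  1.73980202e+00 -7.64728769e-05
  7.85531925e-01  2.10675031e-01]
scene 1360
0.0 8 [0.46  0.044 0.009] [0.55  0.239 0.014]
0.015 18 [0.451 0.08  0.015] [0.554 0.262 0.03 ]
0.03 28 [0.423 0.153 0.03 ] [0.547 0.3   0.045]
0.045 31 [0.469 0.154 0.045] [0.55  0.279 0.06 ]
0.06 24 [0.471 0.162 0.061] [0.55  0.187 0.075]
0.075 13 [0.468 0.165 0.075] [0.551 0.186 0.088]
0.09 5 [0.474 0.174 0.093] [0.479 0.179 0.105]
0.105 16 [0.432 0.135 0.109] [0.591 0.205 0.12 ]
0.12 128 [0.429 0.134 0.12 ] [0.591 0.208 0.135]
0.135 202 [0.424 0.134 0.135] [0.598 0.208 0.15 ]
top 238
0.0 3 [0.432 0.282 0.01 ] [0.454 0.291 0.013]
0.015 9 [0.435 0.263 0.019] [0.465 0.29  0.029]
0.03 7 [0.428 0.269 0.031] [0.476 0.292 0.037]
0.06 6 [0.475 0.27  0.062] [0.482 0.278 0.07 ]
0.075 7 [0.421 0.273 0.077] [0.478 0.299 0.084]
0.12 5 [0.446 0.132 0.127] [0.455 0.199 0.134]
0.135 16 [0.432 0.132 0.135] [0.594 0.206 0.15 ]
170 [-0.001 -0.    -0.    -0.001 -0.001 -0.001 -0.    -0.001 -0.001 -0.002
  0.    -0.001 -0.001 -0.     0.    -0.   ]
185 [-0.001 -0.0
[... 449 characters left out ...]
0.001], [0.543, 0.187, 0.048], [0.576, 0.167, -0.0], [0.6, 0.167, -0.001], [0.623, 0.167, -0.0], [0.646, 0.167, -0.001], [0.656, 0.174, 0.016]]
230 [-0.001 -0.001 -0.001 -0.    -0.001 -0.     0.065  0.    -0.001 -0.
  0.065 -0.    -0.001 -0.001  0.     0.022]
245 [ 0.123  0.116 -0.001  0.123  0.122 -0.001  0.081 -0.    -0.001 -0.
  0.07   0.084  0.123  0.123 -0.     0.025]
260 [ 0.129  0.118  0.132  0.131  0.131  0.096  0.082 -0.    -0.001 -0.001
  0.073  0.097  0.131  0.131  0.132  0.117]
275 [0.131 0.13  0.138 0.138 0.138 0.13  0.131 0.131 0.13  0.13  0.13  0.129
 0.134 0.137 0.137 0.13 ]
290 [0.131 0.131 0.137 0.138 0.137 0.132 0.131 0.131 0.132 0.132 0.132 0.132
 0.135 0.138 0.138 0.132]
```

View pics/tip.png

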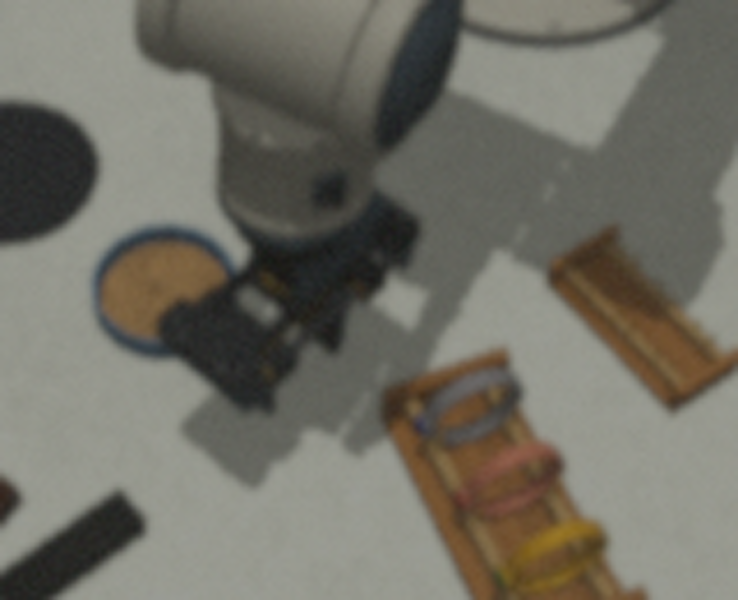

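In the crop the fingertips end at about (335,350) and (260,405), apparently clear of the bench and roughly 2 cm higher than the TCP reading. A guarded touch on clear bench will give the true tip height.

Run:
```python
from h import *
from bench import env,claw,status,viewer
try: print(env.movel(np.array([.5093,.17,-.03]),vel=.03,guard=5))
except Exception as e: print(repr(e))
st=status.state(); print(st["clock"],np.round(st["ee_pos"],4),np.round(st["ft_force"],1),st["opening"])
```

```text
True
16.6 [ 0.5092  0.17   -0.0274] [-1.6  0.2 12.5] 0.059868645035600666
```

The tips touch the bench at a TCP reading of about -0.027, so they sit roughly 26 mm higher than reported. I'll correct for that and push.

Run:
```python
from h import *
from bench import env,claw,status,viewer
def rep(t):
    st=status.state(); print(t,round(st["clock"],2),np.round(st["ee_pos"],4),np.round(st["ft_force"],2))
x=.5093; z=-.019
env.movel(np.array([x,.17,z]),vel=.05)
env.movel(np.array([x,.115,z]),vel=.15); rep("")
env.movel(np.array([x,.08,z]),vel=.06); rep("")
t=viewer.snapshot("scene"); print(dish(t,(.509,.01),.09))
env.movel(np.array([x,-.066,z]),vel=.07); rep(""); env.hold(.1)
env.movel(np.array([x,-.04,z]),vel=.1)
env.movel(np.array([.45,.02,.33]),vel=.35)
s=wrist(status,viewer); save(s,"w4")
try: print(dish(s,(.509,-.125),.09))
except Exception as e: print(e)
t=viewer.snapshot("scene"); print(dish(t,(.509,-.125),.09)); rep("")
```

```text
17.44 [ 0.5093  0.1151 -0.0191] [ 0.09 -0.57 -0.51]
 18.18 [ 0.5093  0.0799 -0.019 ] [ 0.35 -0.69 -0.18]Traceback (most recent call last):
  File "<stdin>", line 9, in <module>
  File "h.py", line 19, in dish
    b=blobs(m,60)[0]; w=cast(s,b,.022)[:,:2].astype(np.float32); return cv2.minEnclosingCircle(w),w.mean(0)
      ~~~~~~~~~~~^^^
IndexError: list index out of range
```

Run:
```python
from h import *
from bench import env,claw,status,viewer
def rep(t):
    st=status.state(); print(t,round(st["clock"],2),np.round(st["ee_pos"],4),np.round(st["ft_force"],2))
x=.5093; z=-.019
env.movel(np.array([x,-.066,z]),vel=.08); rep(""); env.hold(.1)
env.movel(np.array([x,-.04,z]),vel=.12)
env.movel(np.array([.45,.02,.33]),vel=.35)
s=wrist(status,viewer); save(s,"w4")
t=viewer.snapshot("scene"); rep("")
for q in(s,t):
  try: print(dish(q,(.509,-.125),.09))
  except Exception as e: print(e)
```

```text
20.2 [ 0.5093 -0.0658 -0.019 ] [-0.5   0.24 -0.38]
 21.94 [0.4494 0.0198 0.3285] [ 0.35 -0.34  0.24]
(((0.5082646012306213, -0.12430109083652496), 0.056021030992269516), array([ 0.49243984, -0.12131816], dtype=float32))
(((0.5111424326896667, -0.12532846629619598), 0.0588110089302063), array([ 0.5109463 , -0.12494951], dtype=float32))
```

View pics/w4.png

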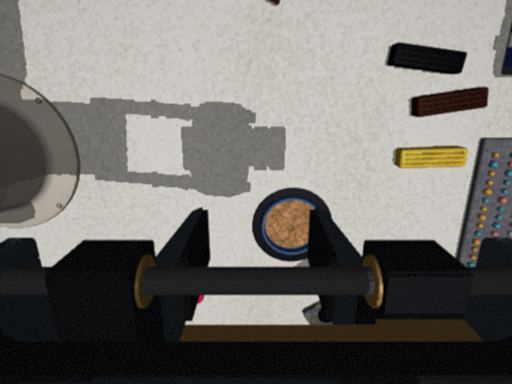

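The dish sits at (0.510, -0.125), about 11 mm from the mark centre (0.5095, -0.136). In the wrist view the dark rim shows all round it, about (291,224), so it's within tolerance. Now the bangle: I'll refine its centre, then hover.

Run:
```python
import pickle
from h import *
from bench import env,claw,status,viewer
yb=np.radians(-25.3)+np.pi/2; u=np.array([np.sin(yb),-np.cos(yb)])  # rack x
env.move_to(np.r_[np.array([.452,.287])+.13*u,.26],down(yb))
claw.set_gripper(.045,10)
s=wrist(status,viewer); save(s,"w5"); pickle.dump(s,open("w5.pkl","wb")); d=pickle.load(open("d0.pkl","rb")); w1=pickle.load(open("w1.pkl","rb"))
print(status.state()["clock"],status.state()["opening"])
for n,q in(("w1",w1),("w5",s),("scene",d["scene"]),("top",d["top"])):
    P=cloud(q); k=(q["depth"]>0)&(np.hypot(P[...,0]-.455,P[...,1]-.287)<.055)&(P[...,2]>.056)&(P[...,2]<.1)
    k&=np.abs((P[...,:2]-[.455,.287])@[np.cos(yb),np.sin(yb)])<.025
    Q=P[k]; c,sz,a=cv2.minAreaRect(Q[:,:2].astype(np.float32))
    t=Q[Q[:,2]>np.percentile(Q[:,2],98)-.006]; e=np.linalg.svd(Q[:,:2]-Q[:,:2].mean(0),full_matrices=False)[2][0]
    print(n,len(Q),"mean",Q.mean(0),"rect",c,sz,a,"top",t.mean(0),len(t),"dir",np.degrees(np.arctan2(*(e*np.sign(e[0]))[::-1])))
    hsv=cv2.cvtColor(q["image"],cv2.COLOR_RGB2HSV); b=(q["depth"]>0)&(np.hypot(P[...,0]-.455,P[...,1]-.287)<.07)&(hsv[...,0]>100)&(hsv[...,0]<130)&(hsv[...,1]>110)
    if b.sum()>3: print("   blue",b.sum(),P[b].mean(0))
```

```text
23.425 0.04516499572219033
w1 417 mean [0.45579835 0.28830175 0.08009836] rect (0.45567506551742554, 0.2879558801651001) (0.014841735363006592, 0.07625187188386917) 66.39634704589844 top [0.45284748 0.28992494 0.08747455] 199 dir -25.014039552084945
w5 755 mean [0.45677365 0.28793637 0.08088734] rect (0.4561721682548523, 0.28872033953666687) (0.01488578598946333, 0.07533351331949234) 64.43209838867188 top [0.4528873  0.28971819 0.0875632 ] 391 dir -25.131611237513713
   blue 14 [0.48927208 0.27219431 0.05742784]
scene 100 mean [0.46092869 0.28596784 0.0790618 ] rect (0.45633599162101746, 0.28739088773727417) (0.013993518427014351, 0.07714350521564484) 66.38957214355469 top [0.45262016 0.28951967 0.0887766 ] 40 dir -26.570213104905694
top 71 mean [0.45208929 0.286489   0.0805025 ] rect (0.45106831192970276, 0.2866973280906677) (0.01307897549122572, 0.073674775660038) 65.86715698242188 top [0.45153051 0.28619132 0.09228804] 14 dir -24.410284575614448
```

View pics/w5.png

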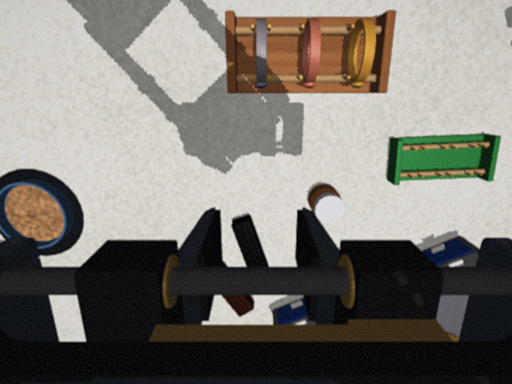

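Silver is at (261,52) in its rack slot with the blue stone at (262,83). Its top centre is (0.453, 0.290) and its yaw -25°; the stone measures 40 mm from centre, as expected. Grasp and lift next.

Run:
```python
from h import *
from bench import env,claw,status,viewer
def rep(t):
    st=status.state(); print(t,round(st["clock"],2),np.round(st["ee_pos"],4),np.round(st["ft_force"],2),st["opening"],st["gripper_force"])
yb=np.radians(-25.1)+np.pi/2; c=[.4529,.2897]
env.movel(np.r_[c,.13],vel=.25,rot=down(yb))
print("hit",env.movel(np.r_[c,.037],vel=.08,guard=8)); rep("low")
claw.set_gripper(.0,20); rep("closed")
if status.state()["opening"]>.008:
    env.movel(np.r_[c,.10],vel=.08); rep("lift"); env.movel(np.r_[c,.17],vel=.15); rep("up")
    t=viewer.snapshot("scene"); cv2.imwrite("pics/lift.png",cv2.resize(t["image"][130:260,220:380,::-1],(738,600),interpolation=cv2.INTER_CUBIC))
```

```text
hit False
low 25.62 [0.4532 0.2898 0.0374] [ 0.15  0.33 -0.04] 0.04493068718576454 0.0
closed 26.23 [0.4529 0.2897 0.037 ] [0.17 0.16 0.34] 0.011810558209143182 19.99996718019247
lift 27.17 [0.4526 0.2896 0.0996] [-0.78 -0.31 -0.44] 0.011491749290344933 19.999791383743286
up 27.78 [0.4525 0.2895 0.1692] [-0.81 -0.8  -1.2 ] 0.011666604870475735 19.99980591237545
```

View pics/lift.png

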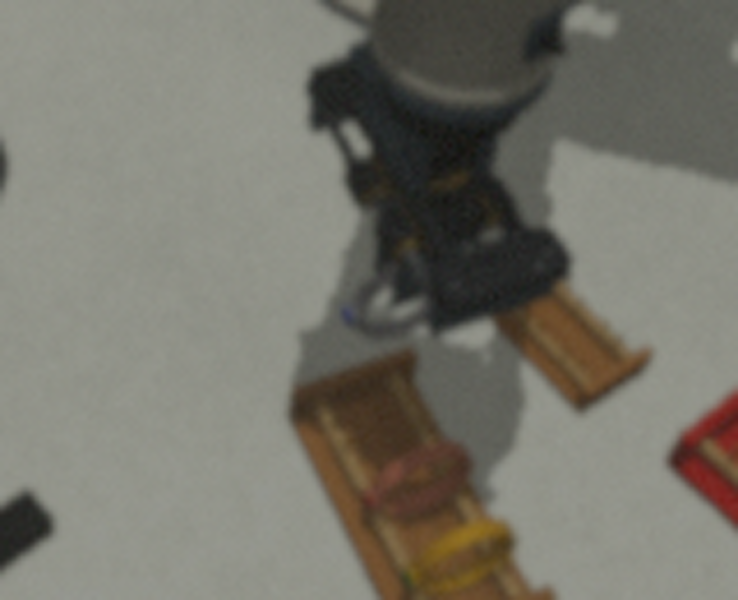

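The bangle is lifted out, hanging upright with the blue stone at about (348,313) in the crop; the others are undisturbed. Carrying it to the focus, then measuring the stone.

Run:
```python
import pickle
from h import *
from bench import env,claw,status,viewer
def rep(t):
    st=status.state(); print(t,round(st["clock"],2),np.round(st["ee_pos"],4),np.round(st["ft_force"],2),st["opening"],st["gripper_force"])
d=pickle.load(open("d0.pkl","rb")); M=np.array([.5095,-.1355])
for n in d:
    q=d[n];P=cloud(q);x,y,z=[P[...,i] for i in range(3)]
    hsv=cv2.cvtColor(q["image"],cv2.COLOR_RGB2HSV).astype(int)
    k=(q["depth"]>0)&(x>.5)&(x<.75)&(y<-.15)&(y>-.45)&(z>.12)&(z<.2)
    b=k&(hsv[...,0]>100)&(hsv[...,0]<125)&(hsv[...,1]>110); w=P[b].mean(0)[:2]-M
    Q=P[k][:,:2]; e=np.linalg.svd(Q-Q.mean(0),full_matrices=False)[2][0]
    print(n,"body yaw",b.sum(),np.degrees(np.arctan2(w[1],w[0])),np.linalg.norm(w),"pca",np.degrees(np.arctan(e[1]/e[0])))
a=np.radians(-58); f=np.array([np.cos(a),np.sin(a)]); R=down(a+np.pi/2)
env.movel(np.r_[M-.13*f,.17],vel=.22,rot=R); rep("")
env.movel(np.r_[M-.042*f,.133],vel=.08); env.hold(.3); rep("at")
T=np.r_[M,.15]; out={}
for n in("scene","top","wrist"):
    q=wrist(status,viewer) if n=="wrist" else viewer.snapshot(n); out[n]=q; P=cloud(q); hsv=cv2.cvtColor(q["image"],cv2.COLOR_RGB2HSV).astype(int)
    b=(q["depth"]>0)&(np.linalg.norm(P-T,axis=-1)<.05)&(hsv[...,0]>100)&(hsv[...,0]<135)&(hsv[...,1]>90)
    if b.any(): print(n,"blue",b.sum(),P[b].mean(0),P[b].min(0),P[b].max(0))
    g=(q["depth"]>0)&(np.abs((P[...,:2]-M)@f+.042)<.05)&(np.abs((P[...,:2]-M)@[-f[1],f[0]])<.012)&(P[...,2]>.1)&(P[...,2]<.17)
    if g.sum()>5: Q=P[g]; l=(Q[:,:2]-M)@f; print(n,"band",g.sum(),"z",Q[:,2].min(),"along",l.min(),l.max(),"lat",((Q[:,:2]-M)@[-f[1],f[0]]).mean())
pickle.dump(out,open("fin.pkl","wb"))
try: print(dish(out["scene"],(.509,-.125),.09))
except Exception as e: print(e)
```

```text
scene body yaw 250 -56.139234561607395 0.219034931156706 pca -56.06150162688655
top body yaw 307 -58.822779279881054 0.21731558655736086 pca -58.5868553797958
 29.42 [ 0.4405 -0.0247  0.1699] [-0.62 -0.73 -0.44] 0.011572437299516857 19.99989241361618
at 31.06 [ 0.4872 -0.0998  0.1331] [-0.21  0.47 -0.68] 0.011616515440333772 19.999881237745285
scene band 98 z 0.11430088639784243 along -0.07680634046773745 -0.00399873815884175 lat 0.0011952356334683143
wrist band 596 z 0.14091695381172462 along -0.07861442256478117 -0.05819244410263907 lat -0.00025825616073561026
(((0.5103936791419983, -0.1249886155128479), 0.05880184471607208), array([ 0.51036966, -0.1238113 ], dtype=float32))
```

Run:
```python
import pickle
from h import *
o=pickle.load(open("fin.pkl","rb")); M=np.array([.5095,-.1355]); a=np.radians(-58); f=np.array([np.cos(a),np.sin(a)]); l=np.array([-f[1],f[0]])
q=o["scene"]; P=cloud(q); hsv=cv2.cvtColor(q["image"],cv2.COLOR_RGB2HSV).astype(int)
L=np.stack([(P[...,:2]-M)@f,(P[...,:2]-M)@l,P[...,2]],-1)
g=(q["depth"]>0)&(np.abs(L[...,0]+.04)<.055)&(np.abs(L[...,1])<.02)&(L[...,2]>.105)&(L[...,2]<.165)
Q=L[g]; e=np.linalg.svd(Q[:,:2]-Q[:,:2].mean(0),full_matrices=False)[2][0]; print("yaw err deg",np.degrees(np.arctan(e[1]/e[0])))
F=g&(L[...,0]>-.012); print(np.round(np.c_[L[F],hsv[F]],3)[:25]); 
b=g&(hsv[...,0]>105)&(hsv[...,0]<135)&(hsv[...,1]>60); print("blue",b.sum(),L[b].mean(0) if b.any() else "")
```

```text
yaw err deg 0.4004857002232339
[[-6.00e-03  9.00e-03  1.57e-01  3.80e+01  1.30e+01  8.00e+01]
 [-7.00e-03  4.00e-03  1.52e-01  5.00e+01  1.30e+01  6.10e+01]
 [-1.00e-02  1.00e-03  1.49e-01  8.00e+01  1.30e+01  5.70e+01]
 [-4.00e-03  6.00e-03  1.48e-01  4.80e+01  1.20e+01  1.03e+02]
 [-7.00e-03  3.00e-03  1.46e-01  3.80e+01  1.20e+01  8.40e+01]
 [-1.00e-02  3.00e-03  1.47e-01  1.80e+01  1.90e+01  6.60e+01]
 [-1.10e-02  6.00e-03  1.45e-01  3.00e+01  1.20e+01  8.20e+01]
 [-1.10e-02  7.00e-03  1.41e-01  3.00e+01  1.70e+01  1.03e+02]]
blue 0
```

The stone setting measures within a few mm of the focus, the yaw error is 0.4° and the bangle bottom is at 0.114 m as expected. The dish still measures on the mark. Handing in.

Run:
```python
from bench import env,status
env.hold(.3); print(env.hand_in(), status.state()["clock"])
```

```text
the job is handed in; nothing more can be done
the job is handed in; nothing more can be done
```

I handed the job in at about 31 s on the robot's clock, with the silver bangle held at the focus facing the lens and the dish on the mark about 11 mm off centre; no verdict came back, and I did not re-measure the bystanders at the end.

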